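Bring the camera stand over the specimen and light it

TASK

Slide the tall camera stand along the bench until its lens is centred over the glass dish on the light base, keeping the stand flat on the bench: it is top-heavy, so do not lift it or let it rock or tip. Switch the light base on with its toggle, and leave the dish and everything else on the bench where it is.

Things in the scene. Friction and masses are not known exactly. Their poses are not given: they have to be found in the camera images.
- stand: camera boom stand, loose, 0.8 kg. Grey base plate 120 (its x) x 100 mm (its y), edge faces 4 to 22 mm above the bench, on four rubber feet centred at x +-48, y +-38 mm. Upright steel pole 12 mm thick at the plate's middle, 300 mm tall; boom 10 mm thick, 265 mm up, reaching out past the plate's +x edge to the camera. Origin: middle of the underside, at bench level; x towards the camera, z up
- base_rear (a point): middle of the base plate's rear edge face, the one away from the camera: on the stand at x -60, y 0, z 13 mm. The stand's weight lies about 27 mm ahead of the plate's middle and 90 mm up: pushed forward more than about 40 mm above the bench, or moved fast and stopped, it tips onto its camera. Friction on the bench is about 0.6; pushed slowly at this edge it slides flat and follows
- lens (a point): centre of the camera's lens front, which looks straight down; on the stand at x 170, y 0, z 185 mm. The camera is an upright white cylinder of 38 mm, with a black lens below, from 185 to 295 mm up, in a clamp ring of 50 mm diameter
- light_base: white light base fixed to the bench, a flat box 200 mm (its x) by 150 mm (its y), 30 mm tall, with a pale window on top; on its -y side a grey switch housing 100 mm (x) by 52 mm (y), 38 mm tall, centred at x 0, y -100 mm. Origin: middle of the underside of the white box; z up
- dish: shut round glass dish with a grey slice of rock in it, 90 mm diameter, 16 mm tall, 0.09 kg, lying loose on top of the white box. Origin: middle of its underside
- light_switch (a joint): toggle of the light base, rad: about 0 is off (leaning to the light base's -x), 0.9 is fully on (leaning to its +x); it stays where it is left. It turns about an axis along the light base's y, at x 0, y -100, z 40 mm in the light base's frame; about 1.5 N at its end moves it
- switch_tip (a point): end of the steel toggle, 45 mm from its axis; the toggle is 12 mm thick at the end
- slide_box: bystander: flat grey and blue slide box 177 x 87 x 33 mm; origin: middle of its underside
- reagent: bystander: amber glass bottle, 64 mm diameter, 135 mm tall; origin: middle of its underside
- beaker: bystander: glass beaker, 70 mm diameter, 90 mm tall; origin: middle of its underside
- dish_stack: bystander: stack of three dishes, 90 mm diameter, 48 mm tall; origin: middle of its underside
- wash_bottle: bystander: white plastic bottle, 72 mm diameter, 176 mm tall; origin: middle of its underside
- tissue_box: bystander: cardboard tissue box 115 x 120 x 70 mm; origin: middle of its underside
- forceps: bystander: steel forceps 140 mm long, 12 mm wide, lying on the bench; origin: middle of the underside
There are look-alikes about, which are no part of the job. Of the things like the dish, leave any that is green; of the rest the larger one is meant.

How it is judged:
At the end, for the whole second after the job is handed in: the lens is within 15 mm, seen from above, of the middle of the dish; the stand stands flat on the bench (tilt under 0.03 rad, underside under 4 mm up) at rest; the toggle is past 0.75 rad towards on; the dish is within 6 mm of where it lay (horizontal distance between lens and dish below 0.015 m and angle between stand's own z axis and vertical below 0.03 rad and height (world z) of stand below 0.004 m and linear speed of stand below 0.01 m/s and value of joint light_switch above 0.75 rad and distance of dish from where it was at the start of the episode below 0.006 m); the robot touches nothing.
It fails at once if the stand rocks or tips more than 0.12 rad (angle between stand's own z axis and vertical above 0.12 rad).
It fails at once if the stand is lifted more than 12 mm off the bench (height (world z) of stand above 0.012 m).
It fails at once if the dish is pushed more than 10 mm from where it lay (distance of dish from where it was at the start of the episode above 0.01 m).
It fails at once if a bystander is pushed more than 30 mm from its place (distance of any of slide_box, reagent, beaker, dish_stack, wash_bottle, tissue_box, forceps from where it was at the start of the episode above 0.03 m).
It also fails if it takes over 64 s, if anything falls off the work surface, if the arm or the gripper's body presses on something with over 40 N, if the wrist force passes 120 N, or if a joint passes its speed limit or range.

ROBOT

A 6-joint arm with a two-finger parallel gripper is mounted at the origin on the work surface. World frame = base frame: x ahead of the robot, y to its left, z up, the work surface at z = 0. Lengths are in m, angles in rad, forces in N, time in s.
With the tool pointing down it reaches from about 0.425 to 1.125 m from the base axis. Payload 14.9 kg.
Tool frame: the origin (TCP) lies midway between the tips of the shut fingers; the grasp point (between the pads) lies 19 mm behind it; z points along the fingers, y is the line along which they close (so a half turn about z gives the same grasp; the last joint's range is limited). The gripper opens to 91 mm and grips with 3 to 60 N. Pads are 32 mm wide; open, the fingers measure 118 mm over their backs; the gripper's body (76 mm by 178 mm) begins 60 mm behind the grasp point.
Start: joints at [1.238, 0.379, 1.734, -0, 1.028, -0.033], TCP at [0.207, 0.669, 0.18] pointing down, gripper open.
Joint ranges: [-2.77, 2.77], [-0.74, 2.19], [0, 2.66], [-1.06, 4.2], [0.31, 2.87], [-3.08, 3.08]. Speed limits (rad/s): [1.89, 1.89, 2.39, 3.14, 3.14, 3.14].

INTERFACE

Orientations are given as a unit quaternion [w, x, y, z].
In Python, from station import observe, snapshot, calibration, job_done gives the robot as it stands. The module is installed in compiled form; this text tells all that it offers.
- The arm moves only by the tool jog_arm, never from a script. Its argument "moves" is text: rows parted by semicolons, each of 7 numbers parted by spaces: the shift along the tool's x, y, z in mm, then the turn, a rotation vector about the tool's x, y, z in degrees, then the opening, from 0 (shut) to 1 (fully open). In form: dx dy dz rx ry rz jaw; .... A call has 1 to 5 rows; each row is the pose to reach, as a shift and turn from the pose commanded when the call began, along the tool's axes at that moment; what a row does not reach only later rows make up. A row lasts 1/10 s, in which the tool goes at most 50 mm and 8.59 degrees, less where a joint would pass 70% of its speed; a pose out of reach is approached as far as the arm can. A call with a gripper value outside its range is refused whole. The fingers move at their own pace and stop on an object; the grip force is fixed at half the most. Time passes only in rows, so rows that repeat a pose let the fingers close. It gives the time, the measured TCP pose, the force, the opening and the grip force at its end, in the units of the state.
- observe(): the state, without advancing time (a new reading comes with each control period).
- snapshot(name): name is "side" or "top"; returns (picture, depth): 400x640x3 uint8, red, green, blue; 400x640 float32, m along the optical axis (not along the pixel's ray), 0 where there is no reading.
- calibration(name): a dict with "intrinsics" (3x3 intrinsics, pixels), "view" (4x4, takes a point from world to camera coordinates). Camera axes: x right, y up, looking along -z (the intrinsics and any distortion apply to the point x, -y, -z); pixel columns grow to the right and rows downward; lengths in m; the calibration is good to about 2 mm. A picture is of the moment at which its call begins. calibration takes no time and is no camera call.
- job_done(): hands the job in; it is judged then, once.
The state is a dict: "clock": time; "joint_pos": joint angles; "joint_vel": joint speeds; "joint_efforts": joint torques, N m; "ee_pos": TCP position; "tcp_rot": TCP orientation; "wrist_force": force on the tool from outside, world axes, zero at the start; "ft_torque": the same for the moment, N m; "grip_width": finger opening in m; "grip_force": force on a finger pad.
Only numpy, scipy, OpenCV 4.12 (cv2) and the standard library are available. Lean on these libraries where they do the work, as an engineer would, in place of code of your own. Each camera call takes 0.05 s, during which the arm holds its last target. There are 200 camera calls.

## Working session

There is one attempt and no reset: what is moved stays moved. The work goes in short steps, Python scripts to look and compute and a tool call to move; the robot and the scene stay as the last step left them, time stands still between calls to the robot, and variables do not carry over. Pictures are saved under pics/ and viewed, at most 10 in all, crops included, and the job is handed in when it is done.

Besides the shell and the picture viewer there is one more tool, called after "Emit:" by a JSON object that holds its "method" and its "body", one argument or row to a line. jog_arm: Moves the arm, as the interface text tells. Its arguments: {"type":"object","properties":{"moves":{"type":"string"}},"required":["moves"]}

```bash
mkdir -p pics
cat > h.py <<'E'
import numpy as np, cv2
from station import observe, snapshot, calibration, job_done
def cloud(name):
    p,d=snapshot(name); c=calibration(name); K=np.array(c["intrinsics"]); V=np.linalg.inv(np.array(c["view"]))
    v,u=np.mgrid[:400,:640]
    P=np.stack([(u-K[0,2])/K[0,0]*d,-(v-K[1,2])/K[1,1]*d,-d,np.ones_like(d)],-1)@V.T
    P=P[...,:3]; P[d==0]=np.nan
    return p,P
E
python3 - <<'E'
from h import *
for n in("side","top"):
    p,P=cloud(n); np.savez(f"{n}0.npz",p=p,P=P); cv2.imwrite(f"pics/{n}0.png",p[...,::-1])
    print(calibration(n))
print(observe())
E
```

```text
{'intrinsics': array([[376.82195873,   0.        , 323.86556263],
       [  0.        , 376.82195873, 200.05709171],
       [  0.        ,   0.        ,   1.        ]]), 'view': array([[ 0.75433307, -0.65644665,  0.00770822, -0.43000044],
       [ 0.35351808,  0.41607087,  0.83780069, -0.30552074],
       [-0.55317863, -0.62925577,  0.54592178, -0.65384894],
       [ 0.        ,  0.        ,  0.        ,  1.        ]])}
{'intrinsics': array([[385.09480479,   0.        , 323.6315243 ],
       [  0.        , 385.09480479, 194.64459172],
       [  0.        ,   0.        ,   1.        ]]), 'view': array([[ 0.00939886, -0.99995286, -0.00243584, -0.04191693],
       [ 0.97996826,  0.00872635,  0.19896244, -0.58544513],
       [-0.1989318 , -0.00425707,  0.98000409, -1.06156383],
       [ 0.        ,  0.        ,  0.        ,  1.        ]])}
{'clock': 0.1, 'joint_pos': array([ 1.23770002e+00,  3.79337729e-01,  1.73470801e+00, -1.28740208e-05,
        1.02848663e+00, -3.32879228e-02]), 'joint_vel': array([ 0.00102067, -0.00242203, -0.00170034,  0.00032878, -0.00119412,
       -0.00151285]), 'joint_efforts': array([ 2.10911472e-03, -7.65036464e+01, -4.35293198e+01,  6.53411471e-02,
        3.99146508e-02, -5.93076265e-05]), 'ee_pos': array([0.20661414, 0.66842117, 0.17937384]), 'tcp_rot': array([-8.01737976e-05,  1.49340095e-01,  9.88785778e-01, -4.62998827e-04]), 'wrist_force': array([-0.0139362 ,  0.58848694, -0.57993986]), 'ft_torque': array([-0.01861773,  0.04030189, -0.03194579]), 'grip_force': 0.0, 'grip_width': 0.09100721419025995}
```

View pics/top0.png

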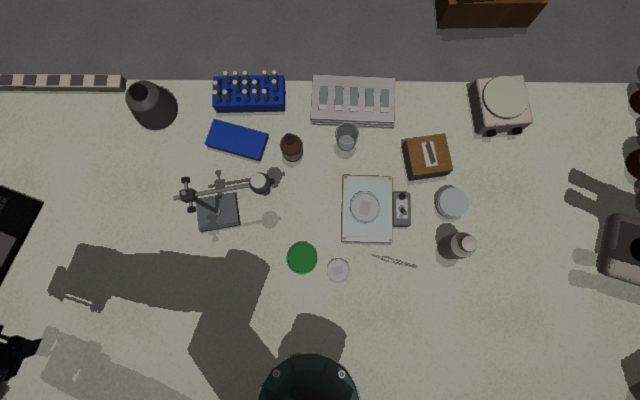

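View pics/side0.png

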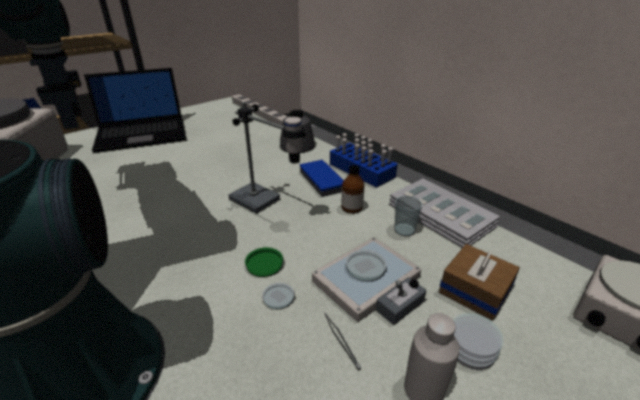

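The top view shows the stand's plate at (218,212) and its camera at (260,182), with the boom pointing right. The target dish is at (365,206) on the light base, with the toggle at (402,206). The look-alikes are green at (302,257) and a small dish at (338,270).

Run:
```python
from h import *
D=np.load("top0.npz");p,P=D["p"],D["P"]
def reg(n,m):
    q=P[m]; print(n,len(q),"med",np.round(np.median(q,0),4),"min",np.round(q.min(0),3),"max",np.round(q.max(0),3))
    r=cv2.minAreaRect((q[:,:2]*1000).astype(np.float32)); print("   rect",np.round(r[0],1),np.round(r[1],1),round(r[2],1))
v,u=np.mgrid[:400,:640]; Z=P[...,2]
def box(u0,u1,v0,v1,z0,z1): return (u>=u0)&(u<=u1)&(v>=v0)&(v<=v1)&(Z>z0)&(Z<z1)
reg("plate",box(185,245,185,240,.012,.032))
reg("pole+boom",box(170,285,165,240,.06,.4))
reg("boomtail",box(170,210,165,220,.2,.4))
reg("cam",box(245,285,165,205,.25,.4))
reg("camtop",box(245,285,165,205,.285,.32))
reg("lb",box(330,396,165,250,.02,.034))
reg("housing",box(393,415,185,235,.034,.041))
reg("toggle",box(390,415,180,235,.05,.1))
reg("dish",box(345,385,185,230,.039,.06))
im=cv2.resize(np.hstack([p[160:245,165:290],p[160:245,320:445]])[...,::-1],None,fx=3.2,fy=3.2,interpolation=cv2.INTER_CUBIC)
im=cv2.convertScaleAbs(im,alpha=1.5); cv2.imwrite("pics/crop.png",im)
```

```text
plate 1224 med [0.5337 0.2748 0.0237] min [0.48  0.214 0.012] max [0.597 0.345 0.032]
   rect [539.6 282. ] [101.5 120.3] 10.7
pole+boom 1112 med [0.5526 0.2211 0.2741] min [0.501 0.081 0.061] max [0.595 0.318 0.303]
   rect [562.7 201.2] [ 79.2 238.6] 15.2
boomtail 463 med [0.538  0.2776 0.2755] min [0.501 0.23  0.201] max [0.582 0.318 0.303]
   rect [537.9 276.2] [71.  70.6] 59.2
cam 405 med [0.5659 0.1111 0.2917] min [0.546 0.081 0.259] max [0.595 0.149 0.3  ]
   rect [568.3 113.4] [44.  64.2] 40.5
camtop 222 med [0.57   0.1134 0.2961] min [0.552 0.096 0.287] max [0.588 0.133 0.3  ]
   rect [570.  114.3] [35.1 37.3] 1.9
lb 2263 med [ 0.5375 -0.1699  0.0313] min [ 0.452 -0.252  0.02 ] max [ 0.654 -0.088  0.034]
   rect [ 553.3 -170.5] [160.9 200.7] 88.9
housing 375 med [ 0.5433 -0.2629  0.0388] min [ 0.501 -0.291  0.034] max [ 0.6   -0.24   0.041]
   rect [ 551.  -265.9] [50.6 99.4] 88.7
toggle 35 med [ 0.5389 -0.2644  0.079 ] min [ 0.527 -0.275  0.05 ] max [ 0.595 -0.257  0.089]
   rect [ 560.6 -266.7] [67.9 17.5] 1.3
dish 742 med [ 0.5552 -0.1577  0.0476] min [ 0.511 -0.202  0.04 ] max [ 0.611 -0.114  0.054]
   rect [ 555.7 -157.8] [89.3 88.8] 29.6
```

View pics/crop.png

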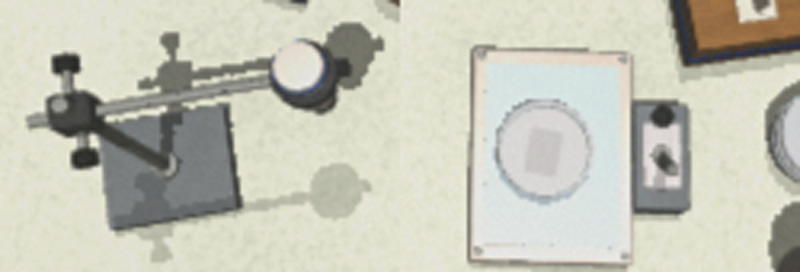

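```bash
cat >> h.py <<'E'
from scipy.spatial.transform import Rotation as Ro
def go(pos,psi,tilt=0,o=None):
    "shift mm / turn deg in tool axes to reach pos with tool y at yaw psi deg, leaning back by tilt deg"
    o=o or observe(); R0=Ro.from_quat(np.roll(o["tcp_rot"],-1))
    a,t=np.radians([psi,tilt]); y=np.array([np.cos(a),np.sin(a),0]); f=np.array([y[1],-y[0],0]); k=np.array([0,0,1.])
    z=-np.cos(t)*k+np.sin(t)*f; x=np.cross(y,z)
    R=Ro.from_matrix(np.stack([x,y,z],1))
    print("t",round(o["clock"],2),"at",np.round(o["ee_pos"],4),"F",np.round(o["wrist_force"],1),"->",
      np.round(R0.inv().apply(np.array(pos)-o["ee_pos"])*1000,1),np.round(np.degrees((R0.inv()*R).as_rotvec()),2))
E
python3 -c "
from h import *
go([.40,.50,.42],72.8)
go([.40,.50,.42],30)
go([.49,-.266,.42],0)"
```

```text
t 0.1 at [0.2066 0.6684 0.1794] F [-0.   0.6 -0.6] -> [-234.5 -104.  -240.5] [-0.05 -0.    0.02]
t 0.1 at [0.2066 0.6684 0.1794] F [-0.   0.6 -0.6] -> [-234.5 -104.  -240.5] [-5.000e-02  2.000e-02  4.282e+01]
t 0.1 at [0.2066 0.6684 0.1794] F [-0.   0.6 -0.6] -> [-546.7 -809.3 -239.9] [-5.000e-02  3.000e-02  7.282e+01]
```

Emit:
{"method": "jog_arm", "body": {
  "moves": "0 0 -50 0 0 0 0; -30 -15 -100 0 0 8 0; -65 -30 -145 0 0 16 0; -105 -45 -185 0 0 24 0; -145 -65 -210 0 0 32 0"
}}

```text
clock: 0.6
ee_pos: [0.3096, 0.5788, 0.3761]
tcp_rot: [0.0, 0.418, 0.908, 0.001]
wrist_force: [0.4, 0.7, 0.6]
grip_width: 0.0541
grip_force: 0.0
```

```bash
python3 -c "
from h import *
go([.49,-.266,.42],0)"
```

```text
t 0.6 at [0.3096 0.5788 0.3761] F [0.4 0.7 0.6] -> [-759.2 -412.   -44.7] [ 0.05 -0.05 40.54]
```

Emit:
{"method": "jog_arm", "body": {
  "moves": "-35 -20 -25 0 0 8 0; -75 -40 -50 0 0 16 0; -118 -64 -50 0 0 24 0; -160 -87 -50 0 0 32 0; -203 -110 -50 0 0 40 0"
}}

```text
clock: 1.1
ee_pos: [0.3583, 0.3519, 0.4239]
tcp_rot: [0.0, 0.704, 0.71, -0.0]
wrist_force: [0.8, 0.2, 0.2]
grip_width: 0.0143
grip_force: 0.0
```

```bash
python3 -c "
from h import *
go([.485,-.266,.42],0)"
```

```text
t 1.1 at [0.3583 0.3519 0.4239] F [0.8 0.2 0.2] -> [-619.   121.1    3.9] [0.   0.   0.52]
```

Emit:
{"method": "jog_arm", "body": {
  "moves": "-50 10 0 0 0 0 0; -99 20 0 0 0 0 0; -148 30 0 0 0 0 0; -197 40 0 0 0 0 0; -246 50 0 0 0 0 0"
}}

```text
clock: 1.6
ee_pos: [0.4115, 0.1076, 0.424]
tcp_rot: [0.0, 0.702, 0.712, 0.0]
wrist_force: [2.1, 0.7, -0.3]
grip_width: 0.0007
grip_force: 0.0
```

Emit:
{"method": "jog_arm", "body": {
  "moves": "-50 10 0 0 0 0 0; -99 20 0 0 0 0 0; -148 30 0 0 0 0 0; -197 40 0 0 0 0 0; -246 50 0 0 0 0 0"
}}

```text
clock: 2.1
ee_pos: [0.4649, -0.137, 0.424]
tcp_rot: [0.0, 0.702, 0.712, 0.0]
wrist_force: [1.2, 0.5, 0.4]
grip_width: 0.0007
grip_force: 0.0
```

```bash
python3 -c "
from h import *
go([.485,-.266,.15],0)"
```

```text
t 2.1 at [ 0.4649 -0.137   0.424 ] F [1.2 0.5 0.4] -> [-129.3   18.3  274. ] [0.01 0.   0.8 ]
```

Emit:
{"method": "jog_arm", "body": {
  "moves": "-48 7 0 0 0 1 0; -97 14 0 0 0 1 0; -129 18 30 0 0 1 0; -129 18 80 0 0 1 0; -129 18 130 0 0 1 0"
}}

```text
clock: 2.6
ee_pos: [0.4847, -0.2645, 0.2924]
tcp_rot: [0.0, 0.709, 0.705, 0.0]
wrist_force: [1.3, -0.0, -0.7]
grip_width: 0.0001
grip_force: 0.0
```

Emit:
{"method": "jog_arm", "body": {
  "moves": "0 0 50 0 0 0 0; 0 0 100 0 0 0 0; 0 0 150 0 0 0 0; 0 0 200 0 0 0 0; 0 0 230 0 0 0 0"
}}

```text
clock: 3.1
ee_pos: [0.4831, -0.2623, 0.0603]
tcp_rot: [-0.002, 0.708, 0.706, -0.0]
wrist_force: [-0.4, -0.4, -0.3]
grip_width: 0.0007
grip_force: 0.0
```

Run:
```python
from h import *
go([.54,-.266,.062],-1)
p,P=cloud("side"); v,u=np.mgrid[:400,:640]; Z=P[...,2]
m=(abs(P[...,0]-.55)<.05)&(abs(P[...,1]+.266)<.025)&(Z>.05)&(Z<.1)
m&=(P[...,0]>.51); q=P[m]; print(len(q)); 
for a in np.arange(.05,.1,.008):
    s=q[(q[:,2]>=a)&(q[:,2]<a+.008)]; print(round(a,3),len(s),np.round(s.mean(0),4) if len(s) else "")
cv2.imwrite("pics/s1.png",cv2.resize(p[180:380,300:540,::-1],None,fx=3,fy=3))
```

```text
t 3.1 at [ 0.4831 -0.2623  0.0603] F [-0.4 -0.4 -0.3] -> [-3.5 56.9 -1.8] [-0.19 -0.11  0.82]
60
0.05 10 [ 0.5396 -0.2683  0.0542]
0.058 3 [ 0.534  -0.2684  0.0623]
0.066 12 [ 0.5305 -0.269   0.0691]
0.074 22 [ 0.5276 -0.2677  0.0786]
0.082 13 [ 0.5282 -0.2666  0.0835]
0.09 0 
0.098 0
```

View pics/s1.png

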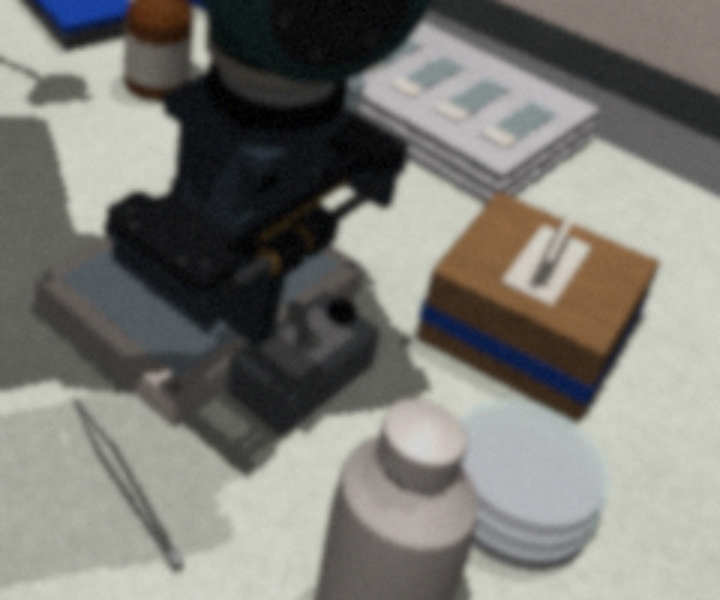

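The side crop shows the shut fingers at about (262,320), on the off side of the toggle at (300,320). Next I push it in +x.

Emit:
{"method": "jog_arm", "body": {
  "moves": "0 12 -1 0 0 0 0; -3 24 -2 0 0 0 0; -3 34 -2 0 0 0 0; -3 44 -2 0 0 0 0; -3 54 -2 0 0 0 0"
}}

```text
clock: 3.65
ee_pos: [0.5405, -0.2668, 0.0671]
tcp_rot: [0.001, 0.708, 0.706, 0.0]
wrist_force: [-0.3, 0.5, 0.1]
grip_width: 0.0001
grip_force: 0.0
```

Emit:
{"method": "jog_arm", "body": {
  "moves": "0 3 0 0 0 0 0; 0 6 0 0 0 0 0; 0 8 0 0 0 0 0; 0 10 0 0 0 0 0; 0 10 0 0 0 0 0"
}}

```text
clock: 4.15
ee_pos: [0.5489, -0.2667, 0.066]
tcp_rot: [-0.0, 0.708, 0.706, -0.0]
wrist_force: [-0.1, 1.0, 0.2]
grip_width: 0.0007
grip_force: 0.0
```

Emit:
{"method": "jog_arm", "body": {
  "moves": "0 2 0 0 0 0 0; 0 4 0 0 0 0 0; 0 4 0 0 0 0 0"
}}

```text
clock: 4.45
ee_pos: [0.5531, -0.2667, 0.066]
tcp_rot: [0.0, 0.708, 0.706, 0.0]
wrist_force: [0.3, 1.1, 0.4]
grip_width: 0.0005
grip_force: 0.0
```

Run:
```python
from h import *
p,P=cloud("side"); Z=P[...,2]
m=(P[...,0]>.53)&(P[...,0]<.6)&(abs(P[...,1]+.268)<.02)&(Z>.045)&(Z<.1)
q=P[m]
for a in np.arange(.045,.1,.008):
    s=q[(q[:,2]>=a)&(q[:,2]<a+.008)]; print(round(a,3),len(s),np.round(s.mean(0),4) if len(s) else "",np.round(s[:,0].max(),4) if len(s) else "")
cv2.imwrite("pics/s2.png",cv2.resize(p[240:330,370:460,::-1],None,fx=6,fy=6,interpolation=cv2.INTER_CUBIC))
```

```text
0.045 49 [ 0.5784 -0.2672  0.0464] 0.5922
0.053 8 [ 0.5386 -0.2684  0.0564] 0.5432
0.061 4 [ 0.5323 -0.2698  0.0654] 0.535
0.069 6 [ 0.5329 -0.2708  0.072 ] 0.5347
0.077 6 [ 0.5313 -0.2681  0.0814] 0.534
0.085 0  
0.093 5 [ 0.5468 -0.2768  0.0985] 0.5525
```

View pics/s2.png

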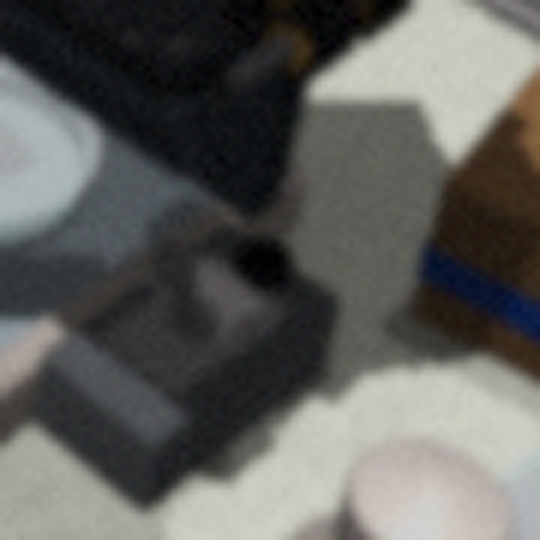

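Run:
```python
from h import *
for n in("side","top"):
    p,P=cloud(n); c=calibration(n);K=np.array(c["intrinsics"])
    for X in([.5531,-.2667,.066,1],[.529,-.267,.08,1]):
        q=np.array(c["view"])@X; uv=K@[q[0],-q[1],-q[2]]; uv=uv[:2]/uv[2]; print(n,X,uv, -q[2], "seen depth pt",np.round(P[int(uv[1]),int(uv[0])],3))
    if n=="side": cv2.imwrite("pics/s3.png",cv2.resize(cv2.convertScaleAbs(p[220:330,340:470,::-1],alpha=2.2),None,fx=5,fy=5,interpolation=cv2.INTER_CUBIC))
```

```text
side [0.5531, -0.2667, 0.066, 1] [405.01842975 282.63403323] 0.75595869035963 seen depth pt [ 0.581 -0.249  0.036]
side [0.529, -0.267, 0.08, 1] [398.18921986 283.43051815] 0.734795403868896 seen depth pt [ 0.527 -0.268  0.084]
top [0.5531, -0.2667, 0.066, 1] [403.66387151 206.00490513] 1.1057773780903362 seen depth pt [ 0.465 -0.161  0.57 ]
top [0.529, -0.267, 0.08, 1] [405.04073216 213.57764804] 1.0872617872249781 seen depth pt [ 0.451 -0.16   0.593]
```

View pics/s3.png

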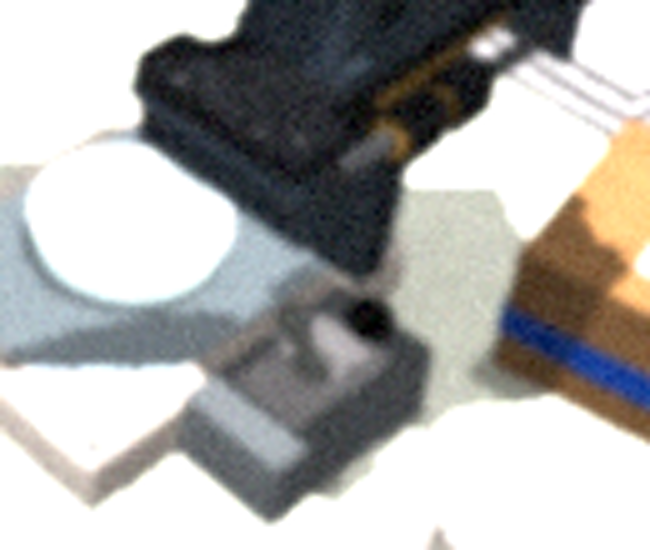

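Run:
```python
from h import *
p,P=cloud("side")
for v in range(250,286,3): print(v,[ (list(np.round(P[v,u]*1000).astype(int)),p[v,u].sum()) for u in(402,408,412,416)])
```

```text
250 [([np.int64(473), np.int64(-301), np.int64(218)], np.uint64(64)), ([np.int64(526), np.int64(-278), np.int64(174)], np.uint64(64)), ([np.int64(510), np.int64(-296), np.int64(195)], np.uint64(131)), ([np.int64(518), np.int64(-299), np.int64(192)], np.uint64(108))]
253 [([np.int64(470), np.int64(-304), np.int64(216)], np.uint64(25)), ([np.int64(499), np.int64(-296), np.int64(194)], np.uint64(98)), ([np.int64(507), np.int64(-299), np.int64(191)], np.uint64(74)), ([np.int64(545), np.int64(-284), np.int64(160)], np.uint64(39))]
256 [([np.int64(471), np.int64(-303), np.int64(208)], np.uint64(56)), ([np.int64(496), np.int64(-299), np.int64(191)], np.uint64(59)), ([np.int64(539), np.int64(-280), np.int64(154)], np.uint64(50)), ([np.int64(548), np.int64(-283), np.int64(151)], np.uint64(52))]
259 [([np.int64(473), np.int64(-303), np.int64(200)], np.uint64(67)), ([np.int64(538), np.int64(-273), np.int64(142)], np.uint64(53)), ([np.int64(538), np.int64(-282), np.int64(148)], np.uint64(48)), ([np.int64(551), np.int64(-282), np.int64(141)], np.uint64(46))]
262 [([np.int64(474), np.int64(-304), 
[... 1377 characters left out ...]
np.int64(-239), np.int64(27)], np.uint64(155)), ([np.int64(548), np.int64(-283), np.int64(97)], np.uint64(150)), ([np.int64(633), np.int64(-242), np.int64(12)], np.uint64(161))]
280 [([np.int64(588), np.int64(-237), np.int64(28)], np.uint64(132)), ([np.int64(592), np.int64(-249), np.int64(34)], np.uint64(96)), ([np.int64(587), np.int64(-261), np.int64(47)], np.uint64(57)), ([np.int64(639), np.int64(-240), np.int64(-3)], np.uint64(104))]
283 [([np.int64(573), np.int64(-247), np.int64(37)], np.uint64(157)), ([np.int64(583), np.int64(-255), np.int64(36)], np.uint64(98)), ([np.int64(580), np.int64(-266), np.int64(47)], np.uint64(0)), ([np.int64(586), np.int64(-272), np.int64(47)], np.uint64(4))]
```

The fingertips show at z ≈ 0.096, against a reported 0.066, so they passed over the toggle. I'll back off, lower and check again.

Emit:
{"method": "jog_arm", "body": {
  "moves": "0 -40 0 0 0 0 0; 0 -76 0 0 0 0 0; 0 -76 12 0 0 0 0; 0 -76 24 0 0 0 0; 0 -76 24 0 0 0 0"
}}

```text
clock: 5.15
ee_pos: [0.4768, -0.2661, 0.0406]
tcp_rot: [-0.001, 0.708, 0.706, -0.0]
wrist_force: [0.4, 0.3, -0.3]
grip_width: 0.0002
grip_force: 0.0
```

Run:
```python
from h import *
o=observe(); print(o["ee_pos"],o["wrist_force"],o["joint_pos"])
p,P=cloud("side")
x,y=o["ee_pos"][:2]
m=(abs(P[...,0]-x)<.02)&(abs(P[...,1]-y)<.022)&(P[...,2]>.045)&(P[...,2]<.2)
q=P[m]
for a in np.arange(.045,.16,.01):
    s=q[(q[:,2]>=a)&(q[:,2]<a+.01)]; print(round(a,3),len(s),np.round(s.min(0)[:2],3) if len(s) else "",np.round(s.max(0)[:2],3) if len(s) else "")
cv2.imwrite("pics/s4.png",cv2.resize(cv2.convertScaleAbs(p[220:330,340:470,::-1],alpha=2.2),None,fx=5,fy=5,interpolation=cv2.INTER_CUBIC))
```

```text
[ 0.47682429 -0.26614511  0.04057484] [ 0.43007842  0.29402803 -0.26725103] [-5.51785997e-01  3.56139697e-01  2.09231799e+00  4.72896321e-05
  6.94730894e-01 -5.48763116e-01]
0.045 0  
0.055 0  
0.065 7 [ 0.468 -0.283] [ 0.479 -0.26 ]
0.075 53 [ 0.465 -0.284] [ 0.483 -0.253]
0.085 71 [ 0.464 -0.284] [ 0.485 -0.254]
0.095 60 [ 0.463 -0.283] [ 0.486 -0.261]
0.105 49 [ 0.463 -0.284] [ 0.485 -0.266]
0.115 45 [ 0.462 -0.284] [ 0.486 -0.27 ]
0.125 25 [ 0.461 -0.283] [ 0.471 -0.265]
0.135 2 [ 0.462 -0.283] [ 0.464 -0.283]
0.145 0  
0.155 0
```

View pics/s4.png

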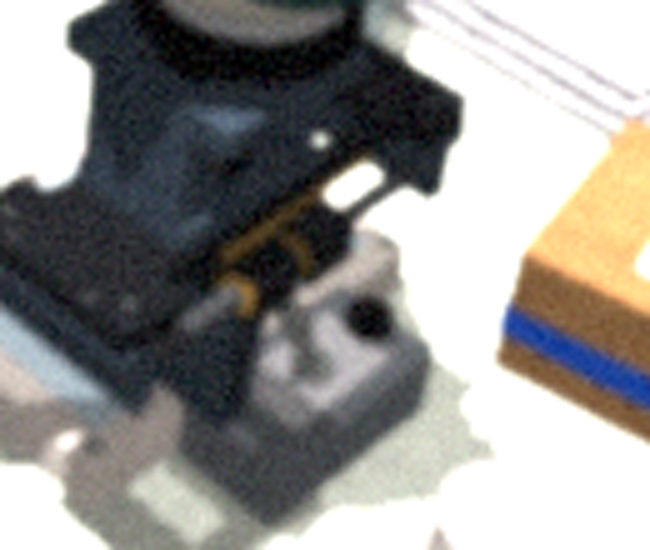

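The fingertip bottom sits at z ≈ 0.069 for a reported 0.041, so true height is the reading plus about 28 mm. x and y agree. Now I push lower.

Emit:
{"method": "jog_arm", "body": {
  "moves": "0 12 8 0 0 0 0; 0 24 8 0 0 0 0; 0 36 8 0 0 0 0; 0 46 8 0 0 0 0; 0 54 8 0 0 0 0"
}}

```text
clock: 5.7
ee_pos: [0.5322, -0.2666, 0.0342]
tcp_rot: [0.0, 0.708, 0.706, -0.0]
wrist_force: [-3.2, -0.1, 2.0]
grip_width: 0.0003
grip_force: 1.1
```

Emit:
{"method": "jog_arm", "body": {
  "moves": "0 4 0 0 0 0 0; 0 8 0 0 0 0 0; 0 12 0 0 0 0 0"
}}

```text
clock: 6.0
ee_pos: [0.543, -0.2666, 0.034]
tcp_rot: [-0.0, 0.708, 0.706, -0.0]
wrist_force: [-2.1, -1.1, 1.8]
grip_width: 0.0004
grip_force: 1.1
```

Emit:
{"method": "jog_arm", "body": {
  "moves": "0 3 0 0 0 0 0; 0 5 0 0 0 0 0; 0 5 0 0 0 0 0"
}}

```text
clock: 6.3
ee_pos: [0.548, -0.2667, 0.0339]
tcp_rot: [-0.0, 0.708, 0.706, 0.0]
wrist_force: [-1.4, -0.7, -0.1]
grip_width: 0.0004
grip_force: 0.3
```

Emit:
{"method": "jog_arm", "body": {
  "moves": "0 2 0 0 0 0 0; 0 4 0 0 0 0 0; 0 4 0 0 0 0 0"
}}

```text
clock: 6.6
ee_pos: [0.5513, -0.2665, 0.0337]
tcp_rot: [-0.001, 0.708, 0.706, -0.0]
wrist_force: [-5.7, -0.4, 0.9]
grip_width: 0.0006
grip_force: 2.8
```

Emit:
{"method": "jog_arm", "body": {
  "moves": "0 2 0 0 0 0 0; 0 2 0 0 0 0 0; 0 -40 0 0 0 0 0; 0 -60 -40 0 0 0 0; 0 -60 -90 0 0 0 0"
}}

```text
clock: 7.1
ee_pos: [0.4883, -0.2653, 0.1228]
tcp_rot: [-0.003, 0.709, 0.706, -0.001]
wrist_force: [1.6, -0.0, 0.1]
grip_width: 0.0003
grip_force: 0.0
```

Run:
```python
from h import *
p,P=cloud("side"); Z=P[...,2]
m=(P[...,0]>.53)&(P[...,0]<.61)&(abs(P[...,1]+.268)<.02)&(Z>.045)&(Z<.1)
q=P[m]
for a in np.arange(.045,.1,.008):
    s=q[(q[:,2]>=a)&(q[:,2]<a+.008)]; print(round(a,3),len(s),np.round(s.mean(0),4) if len(s) else "")
go([.47,-.20,.42],0)
```

```text
0.045 51 [ 0.5729 -0.2675  0.0472]
0.053 16 [ 0.5553 -0.2673  0.0576]
0.061 16 [ 0.5584 -0.2674  0.0655]
0.069 26 [ 0.5615 -0.2678  0.0725]
0.077 32 [ 0.5655 -0.2678  0.0813]
0.085 0 
0.093 0 
t 7.15 at [ 0.4939 -0.2681  0.1324] F [ 7.5 -4.7  9.5] -> [  67.1  -22.5 -288. ] [ 0.33  0.19 -0.22]
```

Toggle slope went from −0.46 to about +0.41 rad, so it is on. Back over the stand.

Emit:
{"method": "jog_arm", "body": {
  "moves": "0 0 -50 0 0 0 0; 0 0 -100 0 0 0 0; 0 -5 -150 0 0 0 0; 10 -10 -198 0 0 0 0.55; 30 -15 -240 0 0 0 0.55"
}}

```text
clock: 7.65
ee_pos: [0.4772, -0.2368, 0.3671]
tcp_rot: [0.001, 0.709, 0.706, 0.0]
wrist_force: [0.1, -0.4, -0.8]
grip_width: 0.0135
grip_force: 0.0
```

Emit:
{"method": "jog_arm", "body": {
  "moves": "45 -7 -20 0 0 0 0.55; 94 -14 -30 0 0 0 0.55; 143 -20 -40 0 0 0 0.55; 192 -27 -40 0 0 0 0.55; 241 -34 -40 0 0 0 0.55"
}}

```text
clock: 8.15
ee_pos: [0.4435, 0.0065, 0.4049]
tcp_rot: [0.001, 0.708, 0.706, 0.001]
wrist_force: [0.3, -0.1, -0.4]
grip_width: 0.0498
grip_force: 0.0
```

Emit:
{"method": "jog_arm", "body": {
  "moves": "50 -5 0 0 0 0 0.55; 100 -10 0 0 0 0 0.55; 149 -15 0 0 0 0 0.55; 199 -20 0 0 0 0 0.55; 248 -25 0 0 0 0 0.55"
}}

```text
clock: 8.65
ee_pos: [0.419, 0.2552, 0.4046]
tcp_rot: [0.0, 0.708, 0.706, 0.001]
wrist_force: [0.8, 0.9, 0.3]
grip_width: 0.0501
grip_force: 0.0
```

Run:
```python
from h import *
go([.505,.50,.42],10.3,20)
```

```text
t 8.65 at [0.419  0.2552 0.4046] F [0.8 0.9 0.3] -> [245.1  85.4 -15.1] [ -1.74 -19.99 -10.36]
```

Emit:
{"method": "jog_arm", "body": {
  "moves": "45 10 0 0 0 0 0.55; 94 15 -5 -0.4 -5 -2.6 0.55; 143 30 -10 -0.9 -10 -5.2 0.55; 190 45 -15 -1.3 -15 -7.8 0.55; 235 65 -15 -1.7 -20 -10.4 0.55"
}}

```text
clock: 9.15
ee_pos: [0.4852, 0.4903, 0.4203]
tcp_rot: [0.134, 0.63, 0.757, -0.112]
wrist_force: [1.3, 0.3, 2.1]
grip_width: 0.0501
grip_force: 0.0
```

Run:
```python
from h import *
# standoff point: 110 mm behind stand's rear edge, low
r=np.array([.5289,.341]); f=np.array([.1785,-.984])
b=r-.11*f; go([*b,.10],10.3,20)
```

```text
t 9.15 at [0.4852 0.4903 0.4203] F [1.3 0.3 2.1] -> [ 68.3  16.3 316.1] [0.04 0.14 0.15]
```

Emit:
{"method": "jog_arm", "body": {
  "moves": "11 3 49 0 0 0 0.55; 22 5 97 0 0 0 0.55; 32 8 146 0 0 0 0.55; 42 10 194 0 0 0 0.55; 52 12 242 0 0 0 0.55"
}}

```text
clock: 9.65
ee_pos: [0.5026, 0.4559, 0.1721]
tcp_rot: [0.133, 0.631, 0.756, -0.112]
wrist_force: [0.4, 0.2, -0.6]
grip_width: 0.0502
grip_force: 0.0
```

Run:
```python
from h import *
r=np.array([.5289,.341]); f=np.array([.1785,-.984])
b=r-.10*f; go([*b,.03],10.3,20)
go([*b,-.01],10.3,20)
```

```text
t 9.65 at [0.5026 0.4559 0.1721] F [ 0.4  0.2 -0.6] -> [ 31.9   5.6 139.6] [-0.09 -0.01  0.05]
t 9.65 at [0.5026 0.4559 0.1721] F [ 0.4  0.2 -0.6] -> [ 45.6   5.7 177.2] [-0.09 -0.01  0.05]
```

Emit:
{"method": "jog_arm", "body": {
  "moves": "12 2 48 0 0 0 0.55; 23 4 95 0 0 0 0.55; 32 6 139 0 0 0 0.55; 32 6 139 0 0 0 0.55"
}}

```text
clock: 10.05
ee_pos: [0.5087, 0.4364, 0.0267]
tcp_rot: [0.132, 0.63, 0.756, -0.117]
wrist_force: [-1.1, -0.6, -0.5]
grip_width: 0.0501
grip_force: 0.0
```

Run:
```python
from h import *
o=observe(); e=o["ee_pos"]; print(e,o["wrist_force"])
for n in("side","top"):
    p,P=cloud(n)
    d=P-e; y=np.array([.984,.179,0]); f=np.array([.1785,-.984,0])
    a,b,z=d@f,d@y,P[...,2]
    m=(abs(b)<.075)&(a>-.12)&(a<.045)&(z>.012)&(z<.13)
    print(n,m.sum())
    for h in np.arange(.01,.13,.012):
        s=m&(z>=h)&(z<h+.012)
        if s.sum()>3: print(round(h,3),s.sum(),"f",np.round([a[s].min(),a[s].max()],3),"lat",np.round([b[s].min(),b[s].max()],3))
    cv2.imwrite(f"pics/{n}5.png",cv2.resize(cv2.convertScaleAbs((p[100:300,150:350] if n=="side" else p[130:280,80:280])[...,::-1],alpha=1.8),None,fx=2.9,fy=2.9))
```

```text
[0.50867564 0.43642239 0.02674868] [-1.07201266 -0.62673211 -0.45707005]
side 419
0.046 10 f [-0.032 -0.013] lat [-0.036  0.024]
0.058 49 f [-0.034  0.003] lat [-0.038  0.03 ]
0.07 68 f [-0.042  0.002] lat [-0.04   0.033]
0.082 75 f [-0.042  0.   ] lat [-0.04   0.034]
0.094 72 f [-0.046 -0.007] lat [-0.041  0.034]
0.106 76 f [-0.055 -0.009] lat [-0.042  0.037]
0.118 69 f [-0.056 -0.014] lat [-0.052  0.073]
top 217
0.058 5 f [-0.029  0.   ] lat [-0.032  0.028]
0.07 38 f [-0.036  0.004] lat [-0.033  0.034]
0.082 47 f [-0.038 -0.   ] lat [-0.034  0.036]
0.094 39 f [-0.038 -0.007] lat [-0.035  0.037]
0.106 51 f [-0.051 -0.01 ] lat [-0.036  0.039]
0.118 37 f [-0.047 -0.015] lat [-0.035  0.04 ]
```

View pics/side5.png

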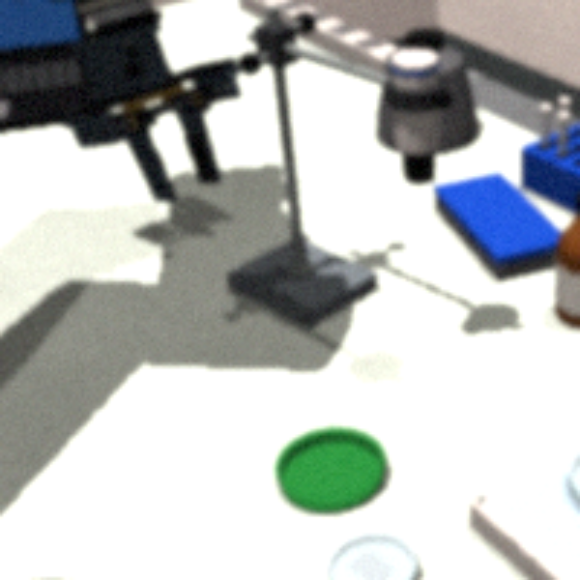

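The crop shows two tilted fingers behind the plate's rear edge, with tips at about z 0.05. So the offset runs along the tool axis, and the stand is untouched with its plate at about (300,280).

Run:
```python
from h import *
r=np.array([.5289,.341]); f=np.array([.1785,-.984])
for back,z in((.09,-.0115),(.06,-.014),(.025,-.0145)): go([*(r-back*f),z],10.3,20)
```

```text
t 10.15 at [0.5114 0.4399 0.033 ] F [0.4 0.8 0.4] -> [ 5.4 -0.4 45.4] [-0.14  0.05  0.05]
t 10.15 at [0.5114 0.4399 0.033 ] F [0.4 0.8 0.4] -> [-21.9  -0.4  58. ] [-0.14  0.05  0.05]
t 10.15 at [0.5114 0.4399 0.033 ] F [0.4 0.8 0.4] -> [-54.6  -0.4  70.5] [-0.14  0.05  0.05]
```

Emit:
{"method": "jog_arm", "body": {
  "moves": "4 0 25 0 0 0 0.55; 0 0 46 0 0 0 0.55; -10 0 53 0 0 0 0.55; -22 0 58 0 0 0 0.55; -22 0 58 0 0 0 0.55"
}}

```text
clock: 10.65
ee_pos: [0.5194, 0.3989, -0.0127]
tcp_rot: [0.133, 0.631, 0.756, -0.112]
wrist_force: [-0.2, 0.4, 0.1]
grip_width: 0.0503
grip_force: 0.0
```

Run:
```python
from h import *
o=observe(); e=o["ee_pos"]; print(e,o["wrist_force"])
p,P=cloud("top")
y=np.array([.984,.179,0]); f=np.array([.1785,-.984,0])
d=P-e; a,b,z=d@f,d@y,P[...,2]
m=(abs(b)<.045)&(a>-.06)&(a<.04)
for h in np.arange(.012,.07,.008):
    s=m&(z>=h)&(z<h+.008)
    if s.sum()>3: print(round(h,3),s.sum(),"f",np.round([a[s].min(),a[s].max()],3),"lat",np.round([b[s].min(),b[s].max()],3))
r=np.array([.5289,.341]); 
for back,z in((.02,-.0145),(.01,-.0145)): go([*(r-back*f[:2]),z],10.3,20)
```

```text
[ 0.51939151  0.3989343  -0.01270551] [-0.19003864  0.35572446  0.09784408]
0.02 9 f [-0.032  0.002] lat [-0.034  0.032]
0.028 22 f [-0.023  0.003] lat [-0.035  0.034]
0.036 21 f [-0.035  0.   ] lat [-0.035  0.033]
0.044 25 f [-0.037 -0.002] lat [-0.036  0.035]
0.052 21 f [-0.038 -0.004] lat [-0.037  0.035]
0.06 23 f [-0.044 -0.008] lat [-0.037  0.033]
0.068 31 f [-0.046 -0.008] lat [-0.037  0.035]
t 10.7 at [ 0.5193  0.3997 -0.0128] F [ 0.3 -0.6 -0.2] -> [-36.5  -1.1  15.1] [-0.04 -0.02 -0.03]
t 10.7 at [ 0.5193  0.3997 -0.0128] F [ 0.3 -0.6 -0.2] -> [-45.9  -1.1  18.5] [-0.04 -0.02 -0.03]
```

Emit:
{"method": "jog_arm", "body": {
  "moves": "-12 -1 6 0 0 0 0.55; -22 -1 10 0 0 0 0.55; -32 -1 13 0 0 0 0.55; -40 -1 16 0 0 0 0.55; -48 -1 19 0 0 0 0.55"
}}

```text
clock: 11.2
ee_pos: [0.5268, 0.3478, -0.0161]
tcp_rot: [0.133, 0.631, 0.756, -0.112]
wrist_force: [0.2, 0.5, 0.0]
grip_width: 0.0502
grip_force: 0.0
```

```bash
cat >> h.py <<'E'
def arc(*ss,z=-.0145,gap=.004):
    o=observe(); r=np.array([.5289,.341]); th0=np.radians(-79.7); k=np.radians(9.9)/.265
    for s in ss:
        t=th0-k*s; mid=th0-k*s/2; q=r+s*np.array([np.cos(mid),np.sin(mid)]); f=np.array([np.cos(t),np.sin(t)])
        print(s,end=" "); go([*(q-gap*f),z],np.degrees(t)+90,20,o)
E
python3 -c "
from h import *
arc(0,.02,.03)"
```

```text
0 t 11.2 at [ 0.5268  0.3478 -0.0161] F [0.2 0.5 0. ] -> [-3.4  0.9 -0.4] [-0.13  0.04  0.04]
0.02 t 11.2 at [ 0.5268  0.3478 -0.0161] F [0.2 0.5 0. ] -> [-22.2   0.8   6.4] [0.13 0.04 0.74]
0.03 t 11.2 at [ 0.5268  0.3478 -0.0161] F [0.2 0.5 0. ] -> [-31.6   0.7   9.9] [0.25 0.04 1.09]
```

Emit:
{"method": "jog_arm", "body": {
  "moves": "-3 0 0 0 0 0 0.55; -7 0.5 1 0 0 0.2 0.55; -12 0.5 3 0 0 0.4 0.55; -17 0.5 4.5 0.1 0 0.6 0.55; -22 0.5 6.5 0.1 0 0.7 0.55"
}}

```text
clock: 11.7
ee_pos: [0.5322, 0.3277, -0.0139]
tcp_rot: [0.133, 0.636, 0.752, -0.11]
wrist_force: [-1.6, 8.8, 6.7]
grip_width: 0.05
grip_force: 4.8
```

```bash
cat >> h.py <<'E'
def stand():
    p,P=cloud("top"); q=P.reshape(-1,3); q=q[(q[:,1]>-.25)&(q[:,1]<.25)&(q[:,0]>.45)&(q[:,0]<.66)]
    c=q[(q[:,2]>.288)&(q[:,2]<.305)]; 
    c=c[np.linalg.norm(c[:,:2]-np.median(c[:,:2],0),axis=1)<.03]
    r=cv2.minAreaRect((c[:,:2]*1000).astype(np.float32)); L=np.array(r[0])/1000
    print("lens",np.round(L,4),np.round(r[1]),"z",np.round(np.median(c[:,2]),4),"to dish mm",np.round(([.5557,-.1578]-L)*1000,1))
E
python3 -c "
from h import *
stand(); arc(.02,.04,.06)"
```

```text
lens [0.5706 0.1035] [35. 37.] z 0.2963 to dish mm [ -14.9 -261.3]
0.02 t 11.75 at [ 0.5323  0.327  -0.0139] F [0.2 6.8 6.2] -> [-1.3 -0.9  1.2] [ 0.17 -0.07  0.01]
0.04 t 11.75 at [ 0.5323  0.327  -0.0139] F [0.2 6.8 6.2] -> [-20.2  -1.    8. ] [ 0.43 -0.07  0.71]
0.06 t 11.75 at [ 0.5323  0.327  -0.0139] F [0.2 6.8 6.2] -> [-39.   -1.4  14.8] [ 0.68 -0.08  1.42]
```

Emit:
{"method": "jog_arm", "body": {
  "moves": "-6 -0.3 2 0 0 0.2 0.55; -13 -0.5 4.5 0.1 0 0.5 0.55; -20 -0.8 7 0.1 0 0.7 0.55; -27 -1 9.5 0.2 0 1 0.55; -34 -1 12 0.3 0 1.3 0.55"
}}

```text
clock: 12.25
ee_pos: [0.5373, 0.2919, -0.0135]
tcp_rot: [0.133, 0.645, 0.745, -0.111]
wrist_force: [0.1, 8.6, 5.5]
grip_width: 0.0505
grip_force: 3.9
```

```bash
python3 -c "
from h import *
stand(); arc(.055,.095,z=-.0135)"
```

```text
lens [0.573  0.0681] [35. 37.] z 0.2962 to dish mm [ -17.3 -225.9]
0.055 t 12.3 at [ 0.5374  0.2908 -0.0136] F [1.2 4.6 5.6] -> [-0.1 -0.2 -0. ] [ 0.3  -0.06 -0.08]
0.095 t 12.3 at [ 0.5374  0.2908 -0.0136] F [1.2 4.6 5.6] -> [-37.7  -0.6  13.6] [ 0.81 -0.06  1.32]
```

Emit:
{"method": "jog_arm", "body": {
  "moves": "-8 -0.1 3 0.1 0 0.3 0.55; -16 -0.2 6 0.2 0 0.6 0.55; -24 -0.3 8.5 0.3 0 0.9 0.55; -32 -0.4 11.5 0.4 0 1.1 0.55; -40 -0.6 14.5 0.5 0 1.4 0.55"
}}

```text
clock: 12.8
ee_pos: [0.5432, 0.2498, -0.0133]
tcp_rot: [0.131, 0.654, 0.736, -0.112]
wrist_force: [-0.5, 10.1, 7.7]
grip_width: 0.0505
grip_force: 5.4
```

```bash
python3 -c "
from h import *
stand(); arc(.1,.14,z=-.0135)"
```

```text
lens [0.5745 0.0267] [36. 38.] z 0.2962 to dish mm [ -18.8 -184.5]
0.1 t 12.85 at [ 0.5432  0.2486 -0.0133] F [1.3 5.3 8.7] -> [-2.3 -0.4  1. ] [ 0.41 -0.07  0.1 ]
0.14 t 12.85 at [ 0.5432  0.2486 -0.0133] F [1.3 5.3 8.7] -> [-39.9  -1.   14.7] [ 0.92 -0.07  1.5 ]
```

```bash
sed -i 's/r=np.array(\[.5289,.341\]); th0=np.radians(-79.7); k=np.radians(9.9)\/.265/r=np.array([.5438,.2446]); th0=np.radians(-83.5); k=np.radians(8.6)\/.18/' h.py; python3 -c "
from h import *
arc(0,.04,z=-.0130)"
```

```text
0 t 12.85 at [ 0.5432  0.2486 -0.0133] F [1.3 5.3 8.7] -> [-0.2  0.2 -0.3] [ 0.43 -0.07  0.16]
0.04 t 12.85 at [ 0.5432  0.2486 -0.0133] F [1.3 5.3 8.7] -> [-37.8  -0.6  13.3] [ 1.08 -0.07  1.95]
```

Emit:
{"method": "jog_arm", "body": {
  "moves": "-8 0.1 2.5 0.3 0 0.5 0.55; -16 0 5.5 0.5 0 0.9 0.55; -24 -0.2 8 0.7 0 1.3 0.55; -32 -0.4 11 0.9 0 1.7 0.55; -40 -0.7 14 1.1 0 2.1 0.55"
}}

```text
clock: 13.35
ee_pos: [0.5477, 0.2075, -0.0128]
tcp_rot: [0.127, 0.669, 0.723, -0.117]
wrist_force: [-1.7, 10.3, 7.0]
grip_width: 0.0503
grip_force: 5.4
```

```bash
python3 -c "
from h import *
stand(); arc(.04,.08,z=-.0130)"
```

```text
lens [ 0.5684 -0.0151] [38. 37.] z 0.2959 to dish mm [ -12.7 -142.7]
0.04 t 13.4 at [ 0.5476  0.2064 -0.0128] F [2.2 5.6 7.5] -> [ 2.3 -0.1 -0.6] [-0.02 -0.07 -0.16]
0.08 t 13.4 at [ 0.5476  0.2064 -0.0128] F [2.2 5.6 7.5] -> [-35.3  -0.5  13. ] [ 0.63 -0.07  1.64]
```

Emit:
{"method": "jog_arm", "body": {
  "moves": "-8 0 3 0.1 0 0.3 0.55; -16 -0.1 6 0.2 0 0.6 0.55; -24 -0.2 8.5 0.3 0 0.9 0.55; -32 -0.3 11.5 0.4 0 1.2 0.55; -40 -0.5 14.5 0.5 0 1.5 0.55"
}}

```text
clock: 13.9
ee_pos: [0.5506, 0.165, -0.0127]
tcp_rot: [0.126, 0.679, 0.714, -0.118]
wrist_force: [-1.6, 10.5, 9.0]
grip_width: 0.0499
grip_force: 5.9
```

```bash
python3 -c "
from h import *
stand(); o=observe(); print(Ro.from_quat(np.roll(o['tcp_rot'],-1)).as_matrix().round(4)); arc(.08,.12,z=-.0130)"
```

```text
lens [ 0.5639 -0.0578] [37. 35.] z 0.2961 to dish mm [  -8.2 -100. ]
[[-0.0465  0.9987  0.0186]
 [ 0.9389  0.05   -0.3405]
 [-0.341   0.0016 -0.9401]]
0.08 t 13.95 at [ 0.5505  0.1639 -0.0127] F [2.1 5.8 8.1] -> [ 4.8 -0.2 -1.4] [ 0.15 -0.06  0.15]
0.12 t 13.95 at [ 0.5505  0.1639 -0.0127] F [2.1 5.8 8.1] -> [-32.8  -0.9  12.3] [ 0.81 -0.06  1.94]
```

Emit:
{"method": "jog_arm", "body": {
  "moves": "-8 0 3 0.1 0 0.2 0.55; -16 0 6 0.2 0 0.5 0.55; -24 -0.1 8.5 0.3 0 0.7 0.55; -32 -0.2 11.5 0.4 0 1 0.55; -40 -0.4 14.5 0.4 0 1.2 0.55"
}}

```text
clock: 14.45
ee_pos: [0.5524, 0.1223, -0.0126]
tcp_rot: [0.125, 0.687, 0.706, -0.12]
wrist_force: [0.1, 11.5, 8.5]
grip_width: 0.0501
grip_force: 6.1
```

```bash
python3 -c "
from h import *
stand(); o=observe(); print(o['ee_pos'],Ro.from_quat(np.roll(o['tcp_rot'],-1)).as_matrix().round(4)[:,1])"
```

```text
lens [ 0.5601 -0.1004] [37. 35.] z 0.2959 to dish mm [ -4.4 -57.4]
[ 0.55225569  0.12124994 -0.01259073] [0.9996 0.0281 0.0024]
```

Emit:
{"method": "jog_arm", "body": {
  "moves": "-8 0 3 0.1 0 0.2 0.55; -16 0 6 0.2 0 0.4 0.55; -23 -0.1 8 0.3 0 0.6 0.55; -29 -0.2 10.5 0.3 0 0.8 0.55; -35 -0.3 12.5 0.3 0 1 0.55"
}}

```text
clock: 15.0
ee_pos: [0.5532, 0.0851, -0.0124]
tcp_rot: [0.124, 0.693, 0.7, -0.12]
wrist_force: [0.3, 9.8, 6.5]
grip_width: 0.05
grip_force: 5.0
```

```bash
python3 -c "
from h import *
stand(); o=observe(); print(o['ee_pos'],Ro.from_quat(np.roll(o['tcp_rot'],-1)).as_matrix().round(4)[:,1])
p,P=cloud('top'); v,u=np.mgrid[:400,:640]; Z=P[...,2]
m=(u>345)&(u<392)&(v>180)&(v<232)&(Z>.039)&(Z<.06); q=(P[m][:,:2]*1000).astype(np.float32); print(cv2.minEnclosingCircle(q),cv2.minAreaRect(q))"
```

```text
lens [ 0.5574 -0.1368] [36. 37.] z 0.2961 to dish mm [ -1.7 -21. ]
[ 0.5529722   0.0842511  -0.01239836] [0.9999 0.01   0.0034]
((572.814453125, -148.7520294189453), 64.19798278808594) ((561.8081665039062, -145.19601440429688), (116.37078094482422, 86.84220886230469), 58.99699020385742)
```

Emit:
{"method": "jog_arm", "body": {
  "moves": "-5 0 2 0 0 0.1 0.55; -10 0 3.5 0 0 0.2 0.55; -14 0 5 0 0 0.3 0.55; -17 0 6.2 0 0 0.4 0.55; -19 0 7 0 0 0.4 0.55"
}}

```text
clock: 15.6
ee_pos: [0.5533, 0.0649, -0.0124]
tcp_rot: [0.125, 0.696, 0.697, -0.12]
wrist_force: [-0.1, 11.8, 9.8]
grip_width: 0.0499
grip_force: 6.7
```

```bash
python3 -c "
from h import *
stand(); o=observe(); print(o['ee_pos'],o['wrist_force'])
p,P=cloud('side'); cv2.imwrite('pics/fin.png',cv2.convertScaleAbs(p[...,::-1],alpha=1.5))"
```

```text
lens [ 0.5577 -0.1562] [34. 38.] z 0.296 to dish mm [-2.  -1.6]
[ 0.55327507  0.06469052 -0.01239309] [1.37796823 9.24978205 9.0717999 ]
```

View pics/fin.png

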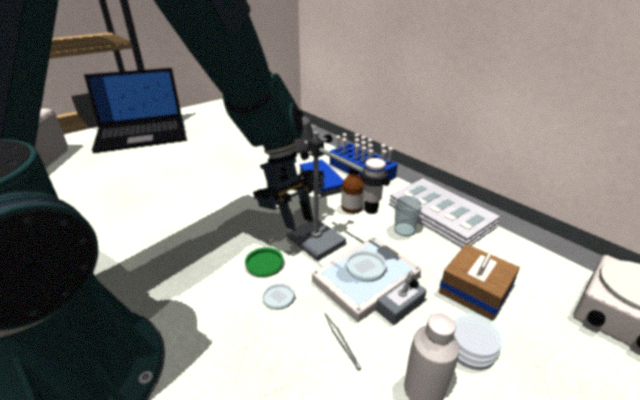

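The stand is flat, with its camera at about (372,185) in line over the dish at (367,265), and the toggle leans to on. Now I back the arm away.

Emit:
{"method": "jog_arm", "body": {
  "moves": "2 0 -1 0 0 0 0.55; 6 0 -2.5 0 0 0 0.55; 15 0 -6 0 0 0 0.55; 35 0 -14 0 0 0 0.55; 60 0 -25 0 0 0 0.55"
}}

```text
clock: 16.2
ee_pos: [0.5509, 0.1293, -0.0106]
tcp_rot: [0.124, 0.696, 0.697, -0.122]
wrist_force: [0.1, -0.5, -0.1]
grip_width: 0.0501
grip_force: 0.0
```

Emit:
{"method": "jog_arm", "body": {
  "moves": "40 0 -20 0 0 0 0.55; 60 0 -50 0 0 0 0.55; 60 0 -90 0 0 0 0.55; 60 0 -90 0 0 0 0.55; 60 0 -90 0 0 0 0.55"
}}

```text
clock: 16.7
ee_pos: [0.5509, 0.2167, 0.0539]
tcp_rot: [0.124, 0.695, 0.698, -0.121]
wrist_force: [-0.2, -0.6, -0.6]
grip_width: 0.0503
grip_force: 0.0
```

```bash
python3 -c "
from h import *
stand(); o=observe(); print(o['ee_pos'],o['wrist_force'])
p,P=cloud('side'); Z=P[...,2]
m=(P[...,0]>.5)&(P[...,0]<.62)&(P[...,1]>-.22)&(P[...,1]<-.1)&(Z>.039)&(Z<.06); q=(P[m][:,:2]*1000).astype(np.float32); print('dish',cv2.minAreaRect(q))
m=(P[...,0]>.53)&(P[...,0]<.61)&(abs(P[...,1]+.268)<.02)&(Z>.053)&(Z<.1); q=P[m]; print('toggle',np.polyfit(q[:,2],q[:,0],1),q.max(0))
"
```

```text
lens [ 0.5577 -0.1577] [38. 37.] z 0.2959 to dish mm [-2.  -0.1]
[0.55032264 0.21588945 0.0530757 ] [ 0.03977371  0.42118525 -0.50281582]
dish ((552.6543579101562, -159.01622009277344), (91.30877685546875, 88.72956848144531), 24.255434036254883)
toggle [0.41676051 0.53167834] [ 0.57214238 -0.26083663  0.08570505]
```

```bash
python3 -c "
from station import job_done
print(job_done())"
```

```text
the job is handed in; nothing more can be done
None
```

The job is handed in at about 17 s of the 64 s, with no verdict returned; on my last camera check the lens was 2–4 mm from the dish centre, the stand was at rest with its camera top at its original height, the toggle was on (about 0.85 rad), the dish was within about 3 mm of its start, and the arm was clear.

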